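# Park the drill-bit rack behind the chute's gate

## Robot

A 6-joint arm with a two-finger parallel gripper is mounted at the origin on the work surface. World frame = base frame: x ahead of the robot, y to its left, z up, the work surface at z = 0. Lengths are in m, angles in rad, forces in N, time in s.
With the tool pointing down it reaches from about 0.4 to 0.825 m from the base axis. Payload 7 kg.
Tool frame: the origin (TCP) lies on the centre line of the jaws, within the pads' length; the fingertips stand tip_reach ahead of it and the grasp point (between the pads) is the TCP (tip_reach is the distance from the TCP to the fingertips, in m); z points along the fingers, y is the line along which they close (so a half turn about z gives the same grasp; the last joint's range is limited). The gripper opens to 88 mm and grips with 3 to 60 N. Pads are 19 mm wide; open, the fingers measure 130 mm over their backs; the gripper's body (78 mm by 193 mm) begins 47 mm behind the grasp point.
Start: joints at [1.409, 0.359, 0.012, 0, -1.224, -0.288], TCP at [0.293, 0.608, 0.246] pointing down, gripper open.
Joint ranges: [-3.07, 3.07], [-1.43, 2.12], [-1.02, 1.25], [-3.03, 1.67], [-3.05, -0], [-3.03, 3.03]. Speed limits (rad/s): [2.39, 2.39, 3.01, 3.14, 3.14, 3.14].

## Interface

Orientations are given as [roll, pitch, yaw] about the fixed x, y, z axes, in that order (R = Rz(yaw) Ry(pitch) Rx(roll)).
In Python, from station import get_state, grab_frame, calibration, job_done, find_in, mark_of, tip_reach gives the robot as it stands.
- The arm moves only by the shell command python3 -m handwheel 'ROWS' [OPENING] [FORCE]. ROWS is JSON, a list of rows, each an object with "delta_pos": the shift along the world's x, y, z in units of 30 mm (1.0 is 30 mm), a list of three; "dr": the turn, a rotation vector about the world's x, y, z in degrees, a list of three. In form: [{"delta_pos": [tx, ty, tz], "dr": [rx, ry, rz]}, ...]. A call has 1 to 10 rows; each row shifts and turns the commanded pose from where the row before left it; what a row does not reach is not made up. A row lasts 1/10 s, in which the tool goes at most 50 mm and 8.59 degrees, less where a joint would pass 70% of its speed; a pose out of reach is approached as far as the arm can. A call is refused whole if a number of a shift passes 1 or a number of a turn 8.59, either way. A call with a gripper value outside its range is refused whole. OPENING is the closure, from -1 (fully open) to 1 (shut), set as the call begins (- or left out, the last holds). The fingers move at their own pace and stop on an object; FORCE is the grip in N (left out, the last holds). Time passes only in rows, so rows that do not move let the fingers close. It gives the time, the measured TCP pose, the force, the opening and the grip force at its end, in the units of the state.
- get_state(): the state, without advancing time (a new reading comes with each control period).
- grab_frame(name): name is "scene" or "top" or "wrist"; returns the picture (480x640x3 uint8, red, green, blue); there is no depth.
- calibration(name): a dict with "fx", "fy", "cx", "cy" (pixels), "extrinsics" (4x4, takes a point from world to camera coordinates). Camera axes: x right, y down, z forward; pixel columns grow to the right and rows downward; lengths in m; the calibration is good to about 2 mm. A picture is of the moment at which its call begins: read the wrist's pose just before it. calibration takes no time and is no camera call; for the wrist camera it gives the pose at the moment of the call.
- job_done(): hands the job in; it is judged then, once.
Trained networks look in the newest picture that a camera, given by its name, has taken for a name from the list of things; names that differ only in an ending like _2 or _b are one class to them, and where a whole thing is asked for, a point or a joint stands for the part that bears it (a point fixed in the world has none). Each returns a list of dicts, best first, with "conf" (0 to 1); they miss things now and then, are a little off and sometimes report something else, mostly with a low value. They report only what shows in the picture. A call takes as long as a camera call. They do not tell look-alikes from the thing itself.
- find_in(camera, query): "location" ([column, row] in pixels, amid what is visible of it).
- mark_of(camera, query): "location" ([column, row] in pixels: a listed point, or the origin of a listed thing).
The state is a dict: "t": time; "q": joint angles; "qd": joint speeds; "joint_efforts": joint torques, N m; "eef_pos": TCP position; "ee_rot": TCP orientation; "force": force on the tool from outside, world axes, zero at the start; "moment": the same for the moment, N m; "width": finger opening in m; "gripper_force": force on a finger pad.
Only numpy, scipy, OpenCV 4.12 (cv2) and the standard library are available. Lean on these libraries where they do the work, as an engineer would, in place of code of your own. Each camera call takes 0.05 s, during which the arm holds its last target. There are 200 camera calls.

## Task

Press the wooden treadle slat beside the chute with one fingertip to swing the gate up, and keep it held up while the other finger pushes the drill-bit rack by its rear board along the chute, under the gate, until the rack meets the end stop. Then let go of the treadle so that the gate closes behind the drill bits. Push only: do not lift the rack, do not let it touch the gate, and leave everything else on the bench where it stands.

Things in the scene. Friction and masses are not known exactly. Their poses are not given: they have to be found in the camera images.
- chute: Plywood chute fixed to the bench, mm: origin on the bench top under the lane's centre line; x = direction of travel, y = across, away from the treadle, z up. Lane floor 6 above the bench. Side walls: inner faces at y = -37 and +37, 8 thick, tops 25 above the bench. Open entry end at x = -235, gate at x = +90, end stop at x = +200.
- stop_face (a point): Middle of the face of the upright end stop (44 high) that closes the chute; chute x = +200.
- shaft_mid (a point): Middle of the gate's steel hinge shaft, 10 dia, along the top of the wall at chute y = -43, axis 32 above the bench, between bearing blocks (12 x 14, 40 high) at chute x = -229 and +108. Between x = -215 and +55 nothing but shaft, treadle and rack rises above the walls, so two fingers can straddle shaft and wall.
- rack: Loose wooden drill-bit rack, about 0.4 kg, in the chute. Origin under the centre of its block, x axis the way it travels. Block 80 long (front at x = +40) x 64 wide, 36 high with its stubby steel bits. A stem 20 wide, 10 high runs back to an upright push board. At the start its front is 25 to 75 before the gate; against the end stop its origin is at chute x = +160.
- push_face (a point): Centre of the rear face of the rack's upright push board (10 thick, 60 wide, 45 high): the face to push, 140 behind the rack's origin and 22 above the lane floor. With the rack at the end stop it is at chute x = +20, still short of the gate, and the low stem lies under the shut leaf.
- gate (a joint): Hinge of the gate about the shaft, rad: 0 = shut (rest), 1.047 = fully up (stop). Sprung shut: about 2 to 5 N straight down on the treadle holds it up. From about 0.75 up the leaf clears the rack; it closes by itself when the treadle is let go.
- leaf_edge (a point): Aluminium gate leaf, 8 thick (x) x 46 x 40 high, hanging from a steel boom across the lane at x = +90 in the chute's frame. This point: centre of its lower edge; shut, it is 22 above the bench and 10 from the lane's centre line on the far side from the treadle. It swings up about the shaft, towards the treadle side, when the treadle goes down. The rack cannot push it open.
- treadle_mid (a point): Centre of the treadle: wooden slat 28 wide, 8 thick, 301 long, along the chute outside the wall with the shaft, on arms from the shaft at chute x = -225 and +68. Centre at chute x = -78, y = -78, 52 above the bench when shut (outer edge tilted up 30 deg); pressed down: level at y = -83, 32 high, then fully down at y = -78, 12 high (tilted down 30 deg). A fingertip may slide along its top.
- glue_tin: small round tin with a paper label, 48 dia x 52, standing beside the chute, on the side away from the treadle; bystander, leave alone. Origin: centre of its underside.
- offcut: loose wooden block 60 x 30 x 30, lying beside the chute, on the side away from the treadle; bystander, leave alone. Origin: centre of its underside.
- spool: wooden thread spool 40 dia x 42, standing beside the chute's end bay, on the treadle side; bystander, leave alone. Origin: centre of its underside.
- oil_bottle: green glass bottle 64 dia x 190, beyond the chute; bystander, leave alone. Origin: centre of its underside.
- wax_jar: low amber jar 60 dia x 60, beyond the chute; bystander, leave alone. Origin: centre of its underside.
- hammer: hammer lying to the robot's right, past the entry end of the chute; bystander, leave alone. Origin: mid-length.
- screwdriver: screwdriver lying to the robot's left; bystander, leave alone. Origin: mid-length.
- mug: blue mug 76 dia x 90 to the robot's right; bystander, leave alone. Origin: centre of its underside.
Not all that is in view belongs to the job. Of the things like the rack, leave any that is orange; of the rest the larger one is meant.

How it is judged:
On the way, in this order (a step that is already met when the one before it is completed fails the run):
1. a finger on the treadle holds the gate up while the rack is still before it (value of joint gate above 0.7 rad and contact force between the fingers and gate_c6 above 0.3 N and x of rack in the frame of chute below 0.046 m), for 0.1 s.
2. the rack's block is pushed under the gate while a finger holds the treadle down (value of joint gate above 0.7 rad and contact force between the fingers and gate_c6 above 0.3 N and contact force between the fingers and rack above 0.1 N and x of rack in the frame of chute between 0.065 and 0.125 m), for 0.05 s.
At the end, for the whole second after the job is handed in: The rack stands flat in the chute within 10 mm of the end stop, at rest, its block wholly past the gate, and the gate is shut (below 0.1 rad) behind it (x of rack in the frame of chute above 0.15 m and value of joint gate below 0.1 rad and linear speed of rack below 0.02 m/s and z of rack in the frame of chute below 0.012 m and angle between rack's own z axis and vertical below 0.1 rad); the robot touches nothing.
It fails at once if the rack is lifted or tipped (over 12 mm off the lane floor, or over 0.25 rad) (z of rack in the frame of chute above 0.018 m or angle between rack's own z axis and vertical above 0.25 rad).
It fails at once if the rack touches the gate (more than 1 N) (contact force between rack and gate above 1 N).
It fails at once if a bystander is moved by more than 30 mm (distance of any of glue_tin, offcut, spool, oil_bottle, wax_jar, hammer, screwdriver, mug from where it was at the start of the episode above 0.03 m).
It also fails if it takes over 40 s, if anything falls off the work surface, if the arm or the gripper's body presses on something with over 40 N, if the wrist force passes 120 N, or if a joint passes its speed limit or range.

## Working session

There is one attempt and no reset: what is moved stays moved. The work goes in short steps, Python scripts to look and compute and a shell command to move; the robot and the scene stay as the last step left them, time stands still between calls to the robot, and variables do not carry over. Pictures are saved under pics/ and viewed, at most 10 in all, crops included, and the job is handed in when it is done.

```bash
mkdir -p pics; ls
python3 - <<'E'
from station import *
import cv2
s=get_state();print(s['t'],s['eef_pos'],s['ee_rot'],s['width'],s['force'],tip_reach if not callable(tip_reach) else tip_reach())
for c in ("scene","top"):
    im=grab_frame(c);cv2.imwrite(f'pics/{c}0.png',im[:,:,::-1])
    k=calibration(c);print(c,k)
    for n in ("chute","stop_face","shaft_mid","rack","push_face","leaf_edge","treadle_mid","glue_tin","spool"):
        print(n,[(d['location'],round(d['conf'],2)) for d in mark_of(c,n)][:4])
    print('find rack',[(d['location'],round(d['conf'],2)) for d in find_in(c,'rack')][:5])
E
```

```text
pics
0.0 [0.29330586 0.60744977 0.24462137] [ 3.13995328e+00 -1.57315748e-04 -4.49964247e-01] 0.08773576839939726 [ 0.12747187 -0.62899151  0.26698308] 0.019
scene {'fx': 470.0533966657858, 'fy': 470.0533966657858, 'cx': 312.1742014900065, 'cy': 235.97440283631047, 'extrinsics': array([[ 0.62132047,  0.78354043,  0.005027  , -0.3050373 ],
       [ 0.66838526, -0.52663636, -0.52527639, -0.28274531],
       [-0.40892789,  0.32972495, -0.85091683,  1.18652291],
       [ 0.        ,  0.        ,  0.        ,  1.        ]])}
chute [([315.1, 233.6], 0.92)]
stop_face [([375.9, 174.3], 0.88)]
shaft_mid [([314.5, 258.1], 0.78)]
rack [([330.8, 108.3], 0.77), ([265.9, 274.9], 0.73), ([352.4, 391.3], 0.69), ([156.1, 256.1], 0.67)]
push_face [([267.6, 277.9], 0.92), ([305.1, 428.8], 0.87), ([326.0, 144.2], 0.79)]
leaf_edge [([338.9, 199.2], 0.73)]
treadle_mid [([321.1, 267.4], 0.57)]
glue_tin [([296.3, 196.6], 0.83), ([387.8, 212.6], 0.7)]
spool [([388.1, 212.6], 0.8)]
find rack [([328.6, 115.8], 0.69), ([299.8, 243.9], 0.66), ([348.9, 397.1], 0.64), ([143.6, 384.5], 0.53)]
top {'fx': 622.7882830
[... 270 characters left out ...]
39488567],
       [ 0.        ,  0.        ,  0.        ,  1.        ]])}
chute [([359.9, 235.2], 0.74), ([298.1, 252.5], 0.65)]
stop_face [([210.1, 275.1], 0.78), ([495.6, 226.0], 0.75)]
shaft_mid [([283.8, 295.5], 0.69), ([319.5, 228.6], 0.63)]
rack [([302.1, 250.3], 0.8), ([362.2, 123.5], 0.78), ([180.3, 380.3], 0.78)]
push_face [([407.0, 118.1], 0.97), ([360.5, 232.7], 0.86), ([220.9, 331.5], 0.81), ([257.6, 261.5], 0.48)]
leaf_edge [([257.0, 262.6], 0.77), ([322.4, 206.1], 0.17)]
treadle_mid []
glue_tin [([285.0, 296.1], 0.73), ([299.0, 252.6], 0.16)]
spool [([224.9, 233.0], 0.69)]
find rack [([368.5, 121.7], 0.88), ([311.6, 246.5], 0.87), ([186.9, 371.5], 0.68), ([230.2, 111.3], 0.25)]
```

View pics/scene0.png

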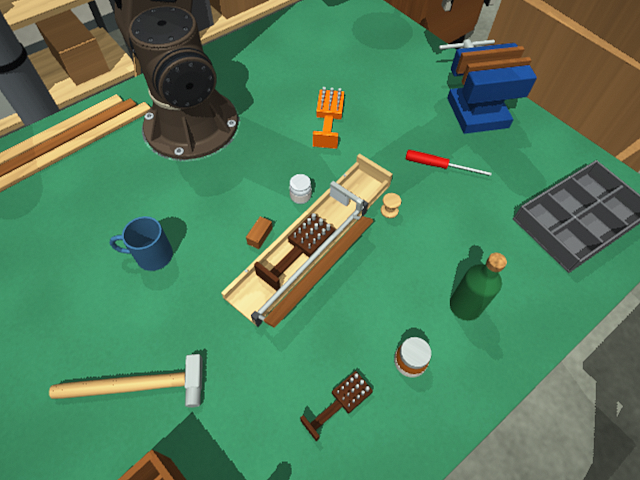

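View pics/top0.png

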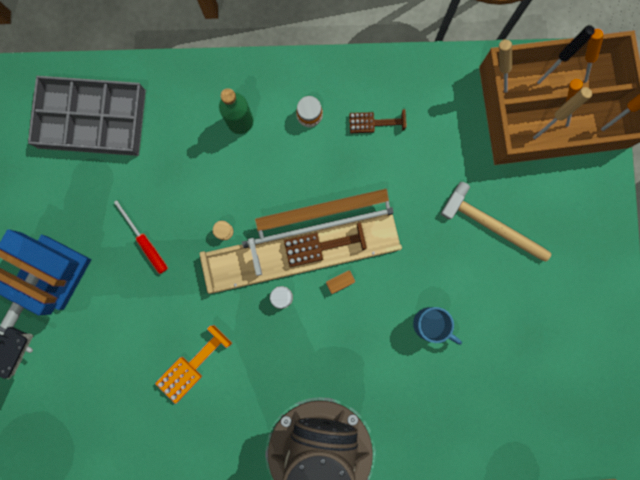

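Scene/top show the look-alikes: the rack in the chute (top 302,250; brown, larger), a small brown rack on the bench (top 362,123) and an orange one (top 180,380). The one in the chute is the one I want. Next I fit the chute pose and check it with an overlay crop.

```bash
cat > h.py <<'E'
import numpy as np,cv2
from station import *
from scipy.optimize import least_squares
K={c:calibration(c) for c in("scene","top")}
def proj(c,P,k=None):
    k=k or K[c];P=np.atleast_2d(P);E=np.array(k['extrinsics']);p=P@E[:3,:3].T+E[:3,3]
    return np.c_[k['fx']*p[:,0]/p[:,2]+k['cx'],k['fy']*p[:,1]/p[:,2]+k['cy']]
def w(p,P):
    P=np.atleast_2d(P)/1000.;c,s=np.cos(p[2]),np.sin(p[2])
    return np.c_[p[0]+c*P[:,0]-s*P[:,1],p[1]+s*P[:,0]+c*P[:,1],P[:,2]]
E
cat > fit.py <<'E'
from h import *
obs=[("scene",(0,0,0),(315.1,233.6)),("scene",(200,0,25),(375.9,174.3)),("scene",(-60,-43,32),(314.5,258.1)),("scene",(90,10,22),(338.9,199.2)),("scene",(-78,-78,52),(321.1,267.4)),
("top",(0,0,0),(298.1,252.5)),("top",(200,0,25),(210.1,275.1)),("top",(-60,-43,32),(319.5,228.6)),("top",(90,10,22),(257,262.6))]
f=lambda p:np.ravel([proj(c,w(p,P))[0]-u for c,P,u in obs])
best=min((least_squares(f,[.5,0,a],loss='soft_l1') for a in np.arange(0,6.3,.8)),key=lambda r:r.cost)
p=best.x;print(p,best.cost);print(f(p).reshape(-1,2).round(1))
# rack x from push, rack marks
ro=[("scene",(-140,0,28),(267.6,277.9)),("top",(-140,0,28),(360.5,232.7)),("top",(0,0,6),(302.1,250.3))]
g=lambda q:np.ravel([proj(c,w(p,np.array(P)+[q[0],q[1],0]))[0]-u for c,P,u in ro])
r=least_squares(g,[0,0]);print('rack',r.x,g(r.x).reshape(-1,2).round(1))
np.save('p.npy',p)
L=[[(-235,y,25),(200,y,25)] for y in(-45,-37,37,45)]+[[(-235,-45,25),(-235,45,25)],[(-235,-37,6),(-235,37,6)],[(200,-37,44),(200,37,44)],[(-229,-43,37),(108,-43,37)],
[(-228,-90,59),(73,-90,59)],[(-228,-66,45),(73,-66,45)],[(90,-13,22),(90,33,22)]]
a,b=r.x
L+=[[(a+40,b-32,36),(a+40,b+32,36)],[(a-140,b-30,51),(a-140,b+30,51)],[(a-140,b-30,6),(a-140,b+30,6)]]
for c,(x,y,ww,hh) in {"top":(190,180,230,130),"scene":(210,140,200,200)}.items():
    im=cv2.imread(f'pics/{c}0.png');s=3.4 if c=="top" else 3
    cr=cv2.resize(im[y:y+hh,x:x+ww],None,fx=s,fy=s,interpolation=cv2.INTER_CUBIC)
    for l in L:
        q=((proj(c,w(p,l))-[x,y]+.5)*s).astype(int);cv2.line(cr,tuple(map(int,q[0])),tuple(map(int,q[1])),(255,0,255),1)
    cv2.imwrite(f'pics/ov_{c}.png',cr)
E
python3 fit.py
```

```text
[0.45026695 0.04219924 1.75585411] 14.798839173054821
[[ 0.7  0.5]
 [-2.9 -1.9]
 [-1.8 -1.5]
 [ 0.2  1. ]
 [-0.8  0.6]
 [-1.7 -0.2]
 [-0.6 -5.1]
 [-1.8 -1.4]
 [ 1.1  1.6]]
rack [-13.25250689  -6.00658219] [[ 0.  -0. ]
 [ 0.8  1.9]
 [-0.7 -1.9]]
```

Run:
```python
from station import *
k=calibration("wrist");print(k)
```

```text
{'fx': 356.85423172188035, 'fy': 356.85423172188035, 'cx': 321.81419449889603, 'cy': 236.71814550874396, 'extrinsics': array([[-4.35349573e-01, -9.00261487e-01, -6.42153205e-05,
         6.75207948e-01],
       [-8.71108992e-01,  4.21233966e-01,  2.52450134e-01,
        -3.14495670e-02],
       [-2.27244084e-01,  1.09959997e-01, -9.67609904e-01,
         3.89031437e-01],
       [ 0.00000000e+00,  0.00000000e+00,  0.00000000e+00,
         1.00000000e+00]])}
```

View pics/ov_top.png

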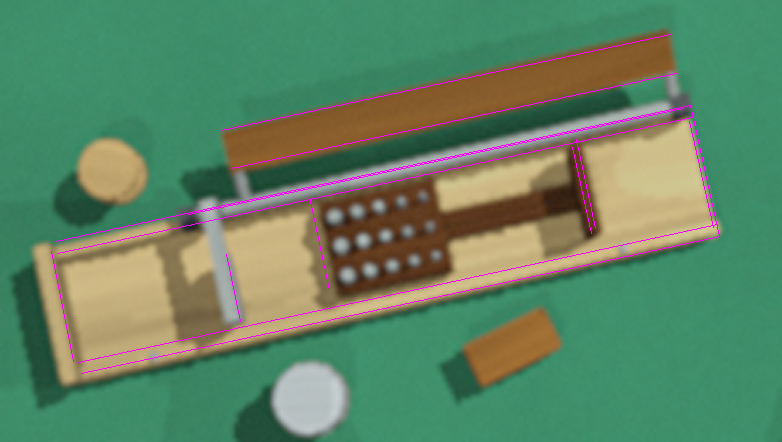

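View pics/ov_scene.png

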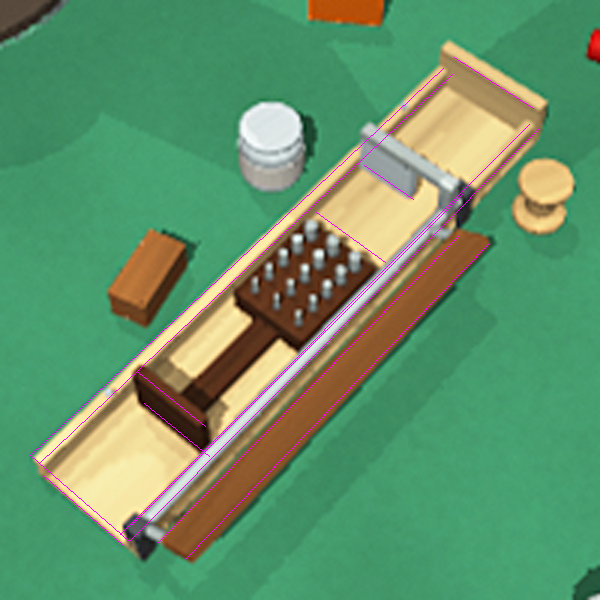

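The overlay matches to within a few mm and confirms the brown rack in the chute (push board top ~575,190 in the crop, block front ~320,245). Next I work out the first reach.

Run:
```python
from h import *
p=np.load('p.npy');s=get_state()
for P in [(-185,-40,160),(-120,-40,220)]:
    t=w(p,P)[0];print(P,t,(t-s['eef_pos'])/.03)
print(np.degrees(p[2]-np.pi-s['ee_rot'][2]),s['t'],'chute axes',np.cos(p[2]),np.sin(p[2]))
```

```text
(-185, -40, 160) [ 0.52362459 -0.13228187  0.16      ] [  7.67138654 -24.66929045  -2.8519315 ]
(-120, -40, 220) [ 0.51166437 -0.0683917   0.22      ] [  7.27271266 -22.53961827  -0.8519315 ]
-53.626373839499415 1.1 chute axes -0.1840033308480608 0.982925619890345
```

```bash
R='[{"delta_pos":[0.3,-0.9,0],"dr":[0,0,-2.2]},{"delta_pos":[0.3,-0.9,0],"dr":[0,0,-2.2]},{"delta_pos":[0.3,-0.9,0],"dr":[0,0,-2.2]},{"delta_pos":[0.3,-0.9,0],"dr":[0,0,-2.2]},{"delta_pos":[0.3,-0.9,0],"dr":[0,0,-2.2]},{"delta_pos":[0.3,-0.9,0],"dr":[0,0,-2.2]},{"delta_pos":[0.3,-0.9,0],"dr":[0,0,-2.2]},{"delta_pos":[0.3,-0.9,0],"dr":[0,0,-2.2]}]'
python3 -m handwheel '[{"delta_pos":[0.3,-0.9,0],"dr":[0,0,-2.2]},{"delta_pos":[0.3,-0.9,0],"dr":[0,0,-2.2]},{"delta_pos":[0.3,-0.9,0],"dr":[0,0,-2.2]},{"delta_pos":[0.3,-0.9,0],"dr":[0,0,-2.2]},{"delta_pos":[0.3,-0.9,0],"dr":[0,0,-2.2]},{"delta_pos":[0.3,-0.9,0],"dr":[0,0,-2.2]},{"delta_pos":[0.3,-0.9,0],"dr":[0,0,-2.2]},{"delta_pos":[0.3,-0.9,0],"dr":[0,0,-2.2]}]' -0.32
```

```text
t: 1.9
eef_pos: [0.3657, 0.3907, 0.2457]
ee_rot: [-3.141, 0.0, -0.758]
force: [0.1, -0.2, 0.5]
width: 0.0582
gripper_force: 0.0
```

```bash
python3 -m handwheel '[{"delta_pos":[0.27,-0.85,0],"dr":[0,0,-2]},{"delta_pos":[0.27,-0.85,0],"dr":[0,0,-2]},{"delta_pos":[0.27,-0.85,0],"dr":[0,0,-2]},{"delta_pos":[0.27,-0.85,0],"dr":[0,0,-2]},{"delta_pos":[0.27,-0.85,0],"dr":[0,0,-2]},{"delta_pos":[0.27,-0.85,0],"dr":[0,0,-2]},{"delta_pos":[0.27,-0.85,0],"dr":[0,0,-2]},{"delta_pos":[0.27,-0.85,0],"dr":[0,0,-2]},{"delta_pos":[0.27,-0.85,0],"dr":[0,0,-2]},{"delta_pos":[0.27,-0.85,0],"dr":[0,0,-2]}]'; python3 -m handwheel '[{"delta_pos":[0.27,-0.85,0],"dr":[0,0,-2]},{"delta_pos":[0.27,-0.85,0],"dr":[0,0,-2]},{"delta_pos":[0.27,-0.85,0],"dr":[0,0,-2]},{"delta_pos":[0.27,-0.85,0],"dr":[0,0,-2]},{"delta_pos":[0.27,-0.85,0],"dr":[0,0,-2]},{"delta_pos":[0.27,-0.85,-0.3],"dr":[0,0,-2]},{"delta_pos":[0.27,-0.85,-0.3],"dr":[0,0,-2]},{"delta_pos":[0.27,-0.85,-0.3],"dr":[0,0,-2]},{"delta_pos":[0,0,0],"dr":[0,0,0]},{"delta_pos":[0,0,0],"dr":[0,0,0]}]'
python3 - <<'E'
from h import *
p=np.load('p.npy')
k=calibration('wrist');im=grab_frame('wrist');s=get_state();print(s['eef_pos'],s['ee_rot'],s['width'])
for n in ("stop_face","shaft_mid","rack","push_face","leaf_edge","treadle_mid","chute"):
    print(n,[(np.round(d['location'],1),round(d['conf'],2)) for d in mark_of('wrist',n)][:3])
im=im[:,:,::-1].copy();cv2.imwrite('pics/w1raw.png',im)
import pickle;pickle.dump(k,open('kw1.pkl','wb'))
a,b=-13,-6
L=[[(-235,y,25),(200,y,25)] for y in(-45,-37,37,45)]+[[(-235,-45,25),(-235,45,25)],[(200,-37,44),(200,37,44)],[(-228,-90,59),(73,-90,59)],[(90,-13,22),(90,33,22)],[(a+40,b-32,36),(a+40,b+32,36)],[(a-140,b-30,51),(a-140,b+30,51)]]
for l in L:
    l=np.linspace(l[0],l[1],200);E=np.array(k['extrinsics']);P=w(p,l);P=P[(P@E[2,:3]+E[2,3])>.03]
    for q in proj('w',P,k):cv2.circle(im,tuple(map(int,np.clip(q,-2000,2000))),0,(255,0,255),-1)
cv2.imwrite('pics/w1.png',im)
E
```

```text
t: 2.9
eef_pos: [0.4467, 0.1358, 0.2459]
ee_rot: [-3.141, 0.0, -1.107]
force: [1.6, 0.8, -0.2]
width: 0.0578
gripper_force: 0.0
t: 3.9
eef_pos: [0.5112, -0.0677, 0.2183]
ee_rot: [3.141, -0.0, -1.387]
force: [-0.1, -0.9, 0.4]
width: 0.058
gripper_force: 0.0
[ 0.51128632 -0.06719541  0.21870042] [-3.14150557e+00 -1.82898059e-05 -1.38554003e+00] 0.05760386226462803
stop_face []
shaft_mid [(array([317.9, 279.5]), 0.92)]
rack [(array([ 81.1, 117. ]), 0.95), (array([357.9, 309.8]), 0.61)]
push_face []
leaf_edge []
treadle_mid [(array([279.8, 269.9]), 0.88)]
chute []
```

View pics/w1.png

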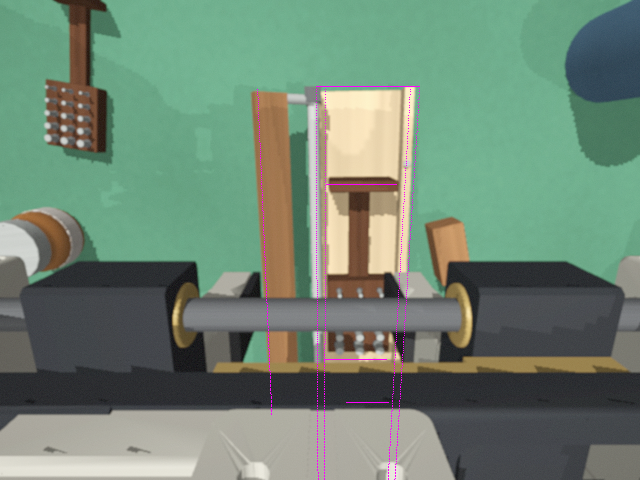

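```bash
cat > fit2.py <<'E'
from h import *
import pickle
kw=pickle.load(open('kw1.pkl','rb'));K['w']=kw
T=lambda x,y:(x/3.4+189.5,y/3.4+179.5)
S=lambda x,y:(x/3+209.5,y/3+139.5)
obs=[("scene",(0,0,0),(315.1,233.6)),("scene",(200,0,25),(375.9,174.3)),("scene",(-60,-43,32),(314.5,258.1)),("scene",(90,10,22),(338.9,199.2)),
("top",(0,0,0),(298.1,252.5)),("top",(-60,-43,32),(319.5,228.6)),("top",(90,10,22),(257,262.6)),
("w",(-235,45,25),(415,87)),("w",(-228,-90,59),(253,93)),("w",(-60,-43,32),(317.9,279.5)),("w",(-78,-78,52),(279.8,269.9)),
("top",(-228,-90,59),T(668,33)),("top",(73,-90,59),T(222,129)),("top",(-235,45,25),T(719,236))]
A,B=np.array(T(78,381)),np.array(T(719,237));n=np.array([-(B-A)[1],(B-A)[0]]);n/=np.hypot(*n)
f=lambda p:np.r_[np.ravel([proj(c,w(p,P))[0]-u for c,P,u in obs]),(proj("top",w(p,(190,45,20)))[0]-A)@n]
b=least_squares(f,np.load('p.npy'),loss='soft_l1');p=b.x;print(p,b.cost);print(f(p)[:-1].reshape(-1,2).round(1),f(p)[-1])
np.save('p.npy',p)
ro=[("scene",(-140,0,28),(267.6,277.9)),("top",(-140,0,28),(360.5,232.7)),("top",(0,0,6),(302.1,250.3)),("w",(-140,0,51),(362.5,179))]
g=lambda q:np.ravel([proj(c,w(p,np.array(P)+[q[0],q[1],0]))[0]-u for c,P,u in ro])
r=least_squares(g,[0,0]);print('rack',r.x,g(r.x).reshape(-1,2).round(1))
s=get_state()
for P in [(r.x[0]-140-22,-40,160)]:
    t=w(p,P)[0];print(P,t,(t-s['eef_pos'])/.03)
print(np.degrees(p[2]-np.pi-s['ee_rot'][2]),'axes',np.cos(p[2]),np.sin(p[2]))
E
python3 fit2.py
```

```text
[0.45056944 0.04298714 1.76811752] 15.42976513508147
[[ 1.   0.4]
 [-3.4 -2.5]
 [-1.  -1.6]
 [ 0.1  0.7]
 [-2.1 -0.3]
 [-2.4 -1.8]
 [ 0.9  1.9]
 [ 1.  -0.4]
 [ 0.6 -1. ]
 [-0.2  0.5]
 [-1.2  0.1]
 [-0.5 -0.8]
 [-0.8  0.7]
 [-0.1 -1.3]] -0.8442311589993291
rack [-17.24768113  -3.43344012] [[-1.2  1. ]
 [ 2.2  1.7]
 [ 0.8 -1.4]
 [-0.4  1.7]]
(np.float64(-179.24768113228643), -40, 160) [ 0.52493354 -0.12494055  0.16      ] [ 0.45332127 -1.94254834 -1.96293013]
0.6243215880937704 axes -0.19604321626640095 0.9805952566456383
```

```bash
python3 -m handwheel '[{"delta_pos":[0.15,-0.65,0],"dr":[0,0,0.2]},{"delta_pos":[0.15,-0.65,0],"dr":[0,0,0.2]},{"delta_pos":[0.15,-0.65,-0.3],"dr":[0,0,0.2]},{"delta_pos":[0,0,-0.8],"dr":[0,0,0]},{"delta_pos":[0,0,-0.8],"dr":[0,0,0]},{"delta_pos":[0,0,-0.8],"dr":[0,0,0]},{"delta_pos":[0,0,-0.8],"dr":[0,0,0]},{"delta_pos":[0,0,-0.5],"dr":[0,0,0]},{"delta_pos":[0,0,-0.3],"dr":[0,0,0]},{"delta_pos":[0,0,0],"dr":[0,0,0]}]'
python3 - <<'E'
from h import *
p=np.load('p.npy');s=get_state();e=np.array(s['eef_pos'])
d=e[:2]-p[:2];c,n=np.cos(p[2]),np.sin(p[2]);print('chute',1e3*(c*d[0]+n*d[1]),1e3*(-n*d[0]+c*d[1]),e[2],s['force'],s['t'])
im=grab_frame('scene');cv2.imwrite('pics/s2.png',cv2.resize(im[140:340,210:410,::-1],None,fx=3,fy=3,interpolation=cv2.INTER_CUBIC))
E
```

```text
t: 5.3
eef_pos: [0.5242, -0.1255, 0.0886]
ee_rot: [3.14, 0.0, -1.375]
force: [-0.4, 0.1, -0.2]
width: 0.0576
gripper_force: 0.0
chute -179.68614914453676 -39.19472316270333 0.08860110442872998 [-0.44337595  0.09724657 -0.23390819] 5.3
```

View pics/s2.png

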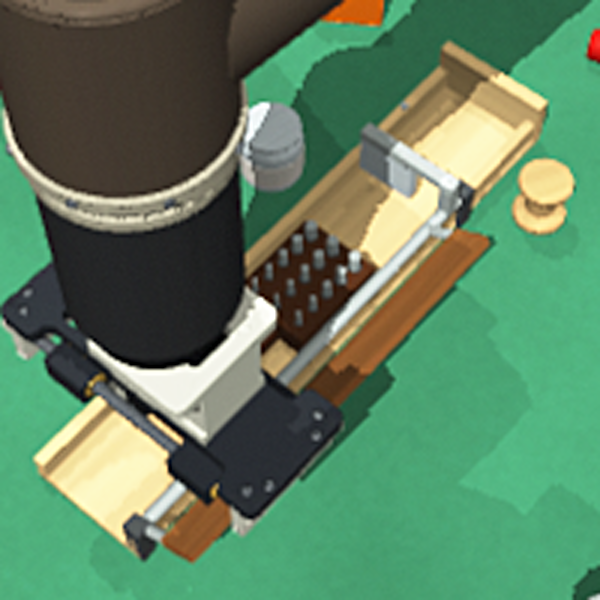

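The gripper straddles the shaft behind the push board, and the gate is still shut (leaf at ~400,165). Pressing now.

```bash
python3 -m handwheel '[{"delta_pos":[0,0,-0.3],"dr":[0,0,0]},{"delta_pos":[0,0,-0.3],"dr":[0,0,0]},{"delta_pos":[0,0,-0.3],"dr":[0,0,0]},{"delta_pos":[0,0,-0.3],"dr":[0,0,0]},{"delta_pos":[0,0,-0.3],"dr":[0,0,0]},{"delta_pos":[0,0,0],"dr":[0,0,0]},{"delta_pos":[0,0,0],"dr":[0,0,0]},{"delta_pos":[0,0,0],"dr":[0,0,0]}]'
python3 - <<'E'
from h import *
p=np.load('p.npy');s=get_state();e=np.array(s['eef_pos'])
d=e[:2]-p[:2];c,n=np.cos(p[2]),np.sin(p[2]);print('chute',1e3*(c*d[0]+n*d[1]),1e3*(-n*d[0]+c*d[1]),e[2],s['force'],s['t'])
im=grab_frame('scene');cv2.imwrite('pics/s3.png',cv2.resize(im[140:340,210:410,::-1],None,fx=3,fy=3,interpolation=cv2.INTER_CUBIC))
E
```

```text
t: 6.15
eef_pos: [0.5259, -0.1256, 0.0451]
ee_rot: [-3.14, -0.0, -1.374]
force: [3.8, 0.8, 4.2]
width: 0.058
gripper_force: 2.7
chute -180.06343671234112 -40.800519663107444 0.04510330650899842 [3.7624448  0.75419087 4.24226437] 6.15
```

View pics/s3.png

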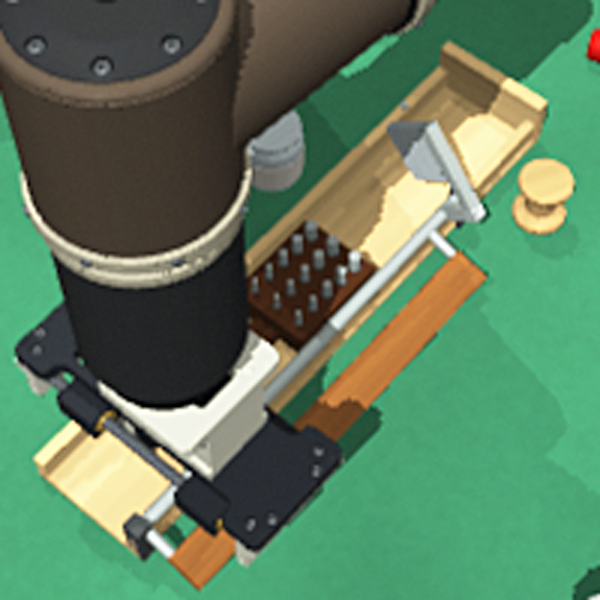

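```bash
python3 -m handwheel '[{"delta_pos":[0,0,-0.1],"dr":[0,0,0]},{"delta_pos":[0,0,0],"dr":[0,0,0]}]'
cat > gate.py <<'E'
from h import *
p=np.load('p.npy');s=get_state();e=np.array(s['eef_pos'])
d=e[:2]-p[:2];c,n=np.cos(p[2]),np.sin(p[2]);print('chute',1e3*(c*d[0]+n*d[1]),1e3*(-n*d[0]+c*d[1]),e[2],s['force'].round(1),s['t'])
for cam in('scene','top'):
    grab_frame(cam)
    m=[d for d in mark_of(cam,'leaf_edge')]
    for g in(0,.7,.85,.95,1.047):
        print(cam,g,proj(cam,w(p,(90,-43+53*np.cos(g)+10*np.sin(g),32-10*np.cos(g)+53*np.sin(g))))[0].round(1),end=' ')
    print([(np.round(d['location'],1),round(d['conf'],2)) for d in m][:2])
    print('rack',[(np.round(d['location'],1),round(d['conf'],2)) for d in mark_of(cam,'rack')][:4])
E
python3 gate.py
```

```text
t: 6.4
eef_pos: [0.525, -0.1257, 0.0418]
ee_rot: [-3.141, -0.0, -1.375]
force: [3.4, -0.7, 5.1]
width: 0.0575
gripper_force: 2.7
chute -180.03273706117955 -39.91463488198016 0.041765223032943034 [ 3.4 -0.7  5.1] 6.4
scene 0 [339.  199.9] scene 0.7 [342.1 191.3] scene 0.85 [344.  190.5] scene 0.95 [345.4 190.2] scene 1.047 [347.  190.1] [(array([345.1, 190.9]), 0.87), (array([299.9, 194. ]), 0.67)]
rack [(array([354.3, 394. ]), 0.82), (array([310.6, 237.1]), 0.79), (array([464.2, 304.2]), 0.72)]
top 0 [257.9 264.5] top 0.7 [255.5 260.9] top 0.85 [254.7 258.7] top 0.95 [254.2 257.1] top 1.047 [253.6 255.3] [(array([141.7, 239.5]), 0.38)]
rack [(array([362.1, 122.1]), 0.98), (array([300. , 248.9]), 0.97), (array([177.5, 378.5]), 0.7)]
```

```bash
python3 -m handwheel '[{"delta_pos":[-0.03,0.15,0],"dr":[0,0,0]},{"delta_pos":[-0.04,0.2,0],"dr":[0,0,0]},{"delta_pos":[-0.04,0.2,0],"dr":[0,0,0]},{"delta_pos":[-0.04,0.2,0],"dr":[0,0,0]},{"delta_pos":[-0.04,0.2,0],"dr":[0,0,0]},{"delta_pos":[-0.04,0.2,0],"dr":[0,0,0]},{"delta_pos":[-0.04,0.2,0],"dr":[0,0,0]}]'; python3 gate.py
```

```text
t: 7.4
eef_pos: [0.5165, -0.0854, 0.0417]
ee_rot: [3.141, -0.001, -1.375]
force: [5.1, -4.8, 4.2]
width: 0.0579
gripper_force: 3.6
chute -138.83795032803158 -39.48334952287176 0.04165715486700497 [ 5.1 -4.8  4.2] 7.4
scene 0 [339.  199.9] scene 0.7 [342.1 191.3] scene 0.85 [344.  190.5] scene 0.95 [345.4 190.2] scene 1.047 [347.  190.1] [(array([128.2, 388.2]), 0.68), (array([347.3, 189. ]), 0.6)]
rack [(array([351.3, 397. ]), 0.92), (array([319.6, 228.7]), 0.66), (array([448.6, 169.5]), 0.6), (array([391.6, 210.7]), 0.55)]
top 0 [257.9 264.5] top 0.7 [255.5 260.9] top 0.85 [254.7 258.7] top 0.95 [254.2 257.1] top 1.047 [253.6 255.3] [(array([311.8, 116.3]), 0.47)]
rack [(array([362.8, 120.9]), 0.81), (array([290.2, 255.9]), 0.74), (array([179.3, 378.8]), 0.59)]
```

```bash
python3 -m handwheel '[{"delta_pos":[-0.05,0.25,0],"dr":[0,0,0]},{"delta_pos":[-0.05,0.25,0],"dr":[0,0,0]},{"delta_pos":[-0.05,0.25,0],"dr":[0,0,0]},{"delta_pos":[-0.05,0.25,0],"dr":[0,0,0]},{"delta_pos":[-0.05,0.25,0],"dr":[0,0,0]},{"delta_pos":[-0.05,0.25,0],"dr":[0,0,0]},{"delta_pos":[-0.05,0.25,0],"dr":[0,0,0]},{"delta_pos":[-0.05,0.25,0],"dr":[0,0,0]},{"delta_pos":[-0.05,0.25,0],"dr":[0,0,0]},{"delta_pos":[-0.05,0.25,0],"dr":[0,0,0]}]';python3 gate.py
```

```text
t: 8.7
eef_pos: [0.5014, -0.0107, 0.0415]
ee_rot: [3.141, -0.001, -1.375]
force: [4.3, -4.4, 3.9]
width: 0.0573
gripper_force: 3.5
chute -62.575155237737796 -39.35061262164202 0.04147437973597929 [ 4.3 -4.4  3.9] 8.7
scene 0 [339.  199.9] scene 0.7 [342.1 191.3] scene 0.85 [344.  190.5] scene 0.95 [345.4 190.2] scene 1.047 [347.  190.1] [(array([345.6, 190.7]), 0.94)]
rack [(array([341. , 205.3]), 0.74), (array([350.9, 394.8]), 0.73)]
top 0 [257.9 264.5] top 0.7 [255.5 260.9] top 0.85 [254.7 258.7] top 0.95 [254.2 257.1] top 1.047 [253.6 255.3] []
rack [(array([256.9, 258.6]), 0.91), (array([177.8, 379.2]), 0.68), (array([362.1, 120.9]), 0.62), (array([430.9, 323.2]), 0.4)]
```

```bash
python3 -m handwheel '[{"delta_pos":[-0.05,0.25,0],"dr":[0,0,0]},{"delta_pos":[-0.05,0.25,0],"dr":[0,0,0]},{"delta_pos":[-0.05,0.25,0],"dr":[0,0,0]},{"delta_pos":[-0.05,0.25,0],"dr":[0,0,0]},{"delta_pos":[-0.05,0.25,0],"dr":[0,0,0]},{"delta_pos":[-0.05,0.25,0],"dr":[0,0,0]},{"delta_pos":[-0.05,0.25,0],"dr":[0,0,0]},{"delta_pos":[-0.04,0.2,0],"dr":[0,0,0]},{"delta_pos":[-0.02,0.1,0],"dr":[0,0,0]}]'
python3 -m handwheel '[{"delta_pos":[-0.02,0.1,0],"dr":[0,0,0]},{"delta_pos":[-0.02,0.1,0],"dr":[0,0,0]}]';python3 gate.py
```

```text
t: 9.9
eef_pos: [0.489, 0.0507, 0.0414]
ee_rot: [3.14, -0.001, -1.375]
force: [3.4, -4.9, 5.1]
width: 0.0578
gripper_force: 3.5
t: 10.1
eef_pos: [0.4878, 0.0565, 0.0414]
ee_rot: [3.14, -0.001, -1.375]
force: [4.0, -5.9, 4.3]
width: 0.0578
gripper_force: 3.6
chute 5.9077889688192435 -39.19737412908297 0.04141473133370657 [ 4.  -5.9  4.3] 10.1
scene 0 [339.  199.9] scene 0.7 [342.1 191.3] scene 0.85 [344.  190.5] scene 0.95 [345.4 190.2] scene 1.047 [347.  190.1] [(array([372.3, 171.2]), 0.24)]
rack [(array([359.2, 185.7]), 0.87), (array([350. , 393.1]), 0.74), (array([387.4, 211.6]), 0.18)]
top 0 [257.9 264.5] top 0.7 [255.5 260.9] top 0.85 [254.7 258.7] top 0.95 [254.2 257.1] top 1.047 [253.6 255.3] []
rack [(array([228.5, 266.9]), 0.97), (array([363.4, 123.3]), 0.78)]
```

```bash
python3 -m handwheel '[{"delta_pos":[-0.01,0.05,0],"dr":[0,0,0]},{"delta_pos":[-0.01,0.05,0],"dr":[0,0,0]}]';python3 -m handwheel '[{"delta_pos":[-0.01,0.05,0],"dr":[0,0,0]},{"delta_pos":[-0.01,0.05,0],"dr":[0,0,0]}]'
```

```text
t: 10.6
eef_pos: [0.4875, 0.0597, 0.0415]
ee_rot: [3.141, -0.001, -1.375]
force: [8.3, -16.1, 4.6]
width: 0.0577
gripper_force: 9.2
t: 10.8
eef_pos: [0.4873, 0.0602, 0.0419]
ee_rot: [3.14, -0.005, -1.371]
force: [16.7, -35.2, 6.9]
width: 0.0581
gripper_force: 19.5
```

```bash
python3 -m handwheel '[{"delta_pos":[0.02,-0.1,0],"dr":[0,0,0]},{"delta_pos":[0.02,-0.1,0],"dr":[0,0,0]},{"delta_pos":[0.03,-0.15,0],"dr":[0,0,0]},{"delta_pos":[0.02,-0.1,0],"dr":[0,0,0]},{"delta_pos":[0,0,0.2],"dr":[0,0,0]},{"delta_pos":[0,0,0.2],"dr":[0,0,0]},{"delta_pos":[0,0,0.2],"dr":[0,0,0]},{"delta_pos":[0,0,0.3],"dr":[0,0,0]},{"delta_pos":[0,0,0.3],"dr":[0,0,0]},{"delta_pos":[0,0,0.3],"dr":[0,0,0]}]';python3 -m handwheel '[{"delta_pos":[0,0,0.6],"dr":[0,0,0]},{"delta_pos":[0,0,0.8],"dr":[0,0,0]},{"delta_pos":[0,-0.4,0.8],"dr":[0,0,0]},{"delta_pos":[0,-0.6,0.8],"dr":[0,0,0]},{"delta_pos":[0,-0.8,0.4],"dr":[0,0,0]},{"delta_pos":[0,-0.8,0],"dr":[0,0,0]},{"delta_pos":[0,-0.8,0],"dr":[0,0,0]},{"delta_pos":[0,-0.6,0],"dr":[0,0,0]},{"delta_pos":[0,0,0],"dr":[0,0,0]},{"delta_pos":[0,0,0],"dr":[0,0,0]}]';python3 gate.py
python3 - <<'E'
from h import *
im=grab_frame('scene');cv2.imwrite('pics/s4.png',cv2.resize(im[140:340,210:410,::-1],None,fx=3,fy=3,interpolation=cv2.INTER_CUBIC))
E
```

```text
t: 11.8
eef_pos: [0.4892, 0.0496, 0.0871]
ee_rot: [3.141, -0.0, -1.375]
force: [-0.5, -0.3, 0.1]
width: 0.0583
gripper_force: 0.0
t: 12.8
eef_pos: [0.4895, -0.0703, 0.1888]
ee_rot: [-3.141, 0.0, -1.376]
force: [-0.0, 0.1, 0.4]
width: 0.0579
gripper_force: 0.0
chute -118.7600743011612 -15.987737711400541 0.1888271176580003 [-0.   0.1  0.4] 12.8
scene 0 [339.  199.9] scene 0.7 [342.1 191.3] scene 0.85 [344.  190.5] scene 0.95 [345.4 190.2] scene 1.047 [347.  190.1] [(array([339.5, 197.2]), 0.91)]
rack [(array([354.3, 394.8]), 0.86), (array([329.3, 107.9]), 0.85), (array([361.8, 185.1]), 0.56)]
top 0 [257.9 264.5] top 0.7 [255.5 260.9] top 0.85 [254.7 258.7] top 0.95 [254.2 257.1] top 1.047 [253.6 255.3] []
rack [(array([181.2, 380. ]), 0.93), (array([363.5, 122.7]), 0.88), (array([298.4, 254.2]), 0.47), (array([286.6, 249.1]), 0.18)]
```

View pics/s4.png

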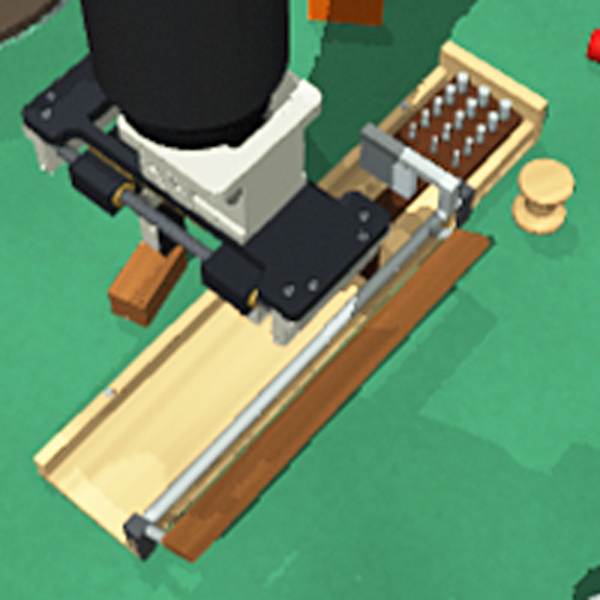

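The picture shows the rack block against the end stop (~460,115) and the gate shut behind it (leaf ~400,165). The tool is clear of everything.

```bash
python3 -c "
from station import *
print(job_done())"
```

```text
the job is handed in; nothing more can be done
None
```

I pushed the rack under the held-up gate to the end stop, let the gate close behind it and handed the job in at about 13 s; the last picture shows the rack at the stop, the gate shut and the robot clear, but no verdict came back.

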